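# Fit a bayonet cap to a water filter and hold it in the flush position

### The job

Pick up the winged bayonet cap standing on the counter and put it into the round socket on top of the water filter with its two lugs going down through the two slots, push it fully home against the spring, then turn it a quarter turn clockwise as seen from above. Springs push it back up and back round, so finish while still gripping the wing and holding the cap fully home, upright and turned; do not let go. Leave the spray bottle, jar, lint roller and dustpan where they are.

Things in the scene. Friction and masses are not known exactly. Their poses are not given: they have to be found in the camera images.
- cap: Loose grey plastic bayonet cap, 0.1-0.16 kg, upright, 63 mm tall. Origin: centre of underside, z up. Neck 36 mm dia. up to 17 mm height; at its foot two opposite lugs along the cap's x, 54 mm over both, 9 mm wide, 6 mm high; shoulder disc 66 mm dia., 17 to 29 mm; on top an upright wing to grip, 50 mm along x (in line with the lugs), 14 mm thick along y, up to 63 mm. Half a turn makes no odds.
- cap_seat (a point): Point on the cap's axis at the underside of the shoulder, 17 mm above the cap's underside; it meets the socket point when the cap is fully home. Has the cap's axes.
- cap_grip (a point): Point on the cap's axis in the wing where it is best gripped, 51 mm above the cap's underside, 12 mm below the wing's top, 22 mm above the shoulder. Has the cap's axes.
- filter: White water filter fixed to the counter, 124 mm square, with a steel flange on top (90 mm square, 6 mm thick, upper face 85 mm above the counter), two pipe stubs on its +x side and a round gauge on its -x side. Origin: centre of its underside, z up. The socket's two slots lie along its x axis.
- socket (a point): Centre of the 40 mm socket hole, at the flange's upper face; the filter's axes. Slots reach 29.5 mm out along +x and -x. The +x slot spans y -11.5 to +7 mm (the other: half a turn round); 4 mm at its clockwise edge hold a sprung dog, so insert with the lugs along x within 4 degrees, either way round. Pressed 6 mm or more, the lugs are below the flange and the cap turns, clockwise only.
- plunger (a joint): How far the sprung disc in the socket is pressed, m. At rest (0) it lies 6 mm below the flange's upper face and meets the cap's underside; cap home = 0.011 (lugs then 5 mm below the flange); limit 0.013. Spring 3 N at rest, 8.5 N home. Let go once turned, the cap rises up to 5 mm and may turn back.
- rotor (a joint): How far that sprung disc has been turned clockwise (from above) by the lugs, rad: 0 at rest, limit 1.65. It may lag the cap by up to 0.2 rad. Return spring about 0.02 N m at rest, 0.1 N m at a quarter turn.
- spray_bottle: Bystander: clear spray bottle with white trigger head, 68 mm across, 205 mm tall. Origin: centre of its underside.
- jar: Bystander: white ceramic jar with wooden screw lid, 90 mm across, 103 mm tall. Origin: centre of its underside.
- lint_roller: Bystander: lint roller lying down, 50 mm thick white roll 100 mm long with mint green handle along its -x, 226 mm long in all. Origin: centre of its underside.
- dustpan: Bystander: grey plastic dustpan, 200 x 220 mm, 50 mm high, handle along its -x reaching 220 mm from its centre. Origin: centre of its underside.

How it is judged:
By the outcome, as a careful person would: the job done as asked, in the order asked, and still so for the second after the job is handed in, while the arm keeps its last pose, push and grip.
It also fails if it takes over 42 s, if anything falls off the work surface, if the arm or the gripper's body presses on something with over 40 N, if the wrist force passes 120 N, or if a joint passes its speed limit or range.

### The arm

A 6-joint arm with a two-finger parallel gripper is mounted at the origin on the work surface. World frame = base frame: x ahead of the robot, y to its left, z up, the work surface at z = 0. Lengths are in m, angles in rad, forces in N, time in s.
With the tool pointing down it reaches from about 0.35 to 0.975 m from the base axis. Payload 4.9 kg.
Tool frame: the origin (TCP) lies on the centre line of the jaws, within the pads' length; the fingertips stand 14 mm ahead of it and the grasp point (between the pads) lies 5 mm behind it; z points along the fingers, y is the line along which they close (so a half turn about z gives the same grasp; the last joint's range is limited). The gripper opens to 85 mm and grips with 20 to 120 N. Pads are 22 mm wide; open, the fingers measure 114 mm over their backs; the gripper's body (76 mm by 85 mm) begins 54 mm behind the grasp point. The pads swing forward as they close: fully open they stand 13 mm farther back than shut.
Start: joints at [1.068, 0.053, 1.613, -0, 1.476, -0.119], TCP at [0.234, 0.58, 0.245] pointing down, gripper open.
Joint ranges: [-3.01, 3.01], [-1.01, 2.22], [0.06, 2.58], [-1.02, 4.17], [0.09, 2.62], [-3.14, 3.14]. Speed limits (rad/s): [2.57, 2.57, 3.14, 3.14, 3.14, 3.14].

### API

Orientations are given as a unit quaternion [w, x, y, z].
In Python, from plant import * gives the robot as it stands.
- The arm moves only by the tool send_rows, never from a script. Its argument "steps" is a list of rows, each an object with "translation": the shift along the tool's x, y, z in cm, a list of three; "delta_rot": the turn, a rotation vector about the tool's x, y, z in rad, a list of three; "jaw": the finger opening in cm, from 0 to 8.54. In form: [{"translation": [dx, dy, dz], "delta_rot": [rx, ry, rz], "jaw": jaw}, ...]. A call has exactly 8 rows; each row is the pose to reach, as a shift and turn from the pose commanded when the call began, along the tool's axes at that moment; what a row does not reach only later rows make up. A row lasts 1/10 s, in which the tool goes at most 50 mm and 8.59 degrees, less where a joint would pass 70% of its speed; a pose out of reach is approached as far as the arm can. A call with a gripper value outside its range is refused whole. The fingers move at their own pace and stop on an object; the grip force is fixed at half the most. Time passes only in rows, so rows that repeat a pose let the fingers close, or fill a call up. It gives the time, the measured TCP pose, the force, the opening and the grip force at its end, in the units of the state.
- state(): the state, without advancing time (a new reading comes with each control period).
- grab_frame(name): name is "scene" or "top"; returns a dict with "pixels" (420x560x3 uint8, blue, green, red), "range_z" (420x560 float32, m along the optical axis (not along the pixel's ray), 0 where there is no reading), "fx", "fy", "cx", "cy" (pixels), "rvec" (rotation vector, rad) and "tvec" (3), from world to camera coordinates, as OpenCV has them. Camera axes: x right, y down, z forward; pixel columns grow to the right and rows downward; lengths in m; the calibration is good to about 2 mm. A picture is of the moment at which its call begins.
- job_done(): hands the job in; it is judged then, once.
The state is a dict: "time": time; "joint_pos": joint angles; "joint_vel": joint speeds; "joint_efforts": joint torques, N m; "tool_pos": TCP position; "tool_rot": TCP orientation; "contact_force": force on the tool from outside, world axes, zero at the start; "ft_torque": the same for the moment, N m; "gripper_width": opening from 0.0 (shut) to 1.0 (fully open); "grasp_force": force on a finger pad.
Only numpy, scipy, OpenCV 4.12 (cv2) and the standard library are available. Lean on these libraries where they do the work, as an engineer would, in place of code of your own. Each camera call takes 0.05 s, during which the arm holds its last target. There are 200 camera calls.

## Working session

There is one attempt and no reset: what is moved stays moved. The work goes in short steps, Python scripts to look and compute and a tool call to move; the robot and the scene stay as the last step left them, time stands still between calls to the robot, and variables do not carry over. Pictures are saved under pics/ and viewed, at most 10 in all, crops included, and the job is handed in when it is done.

Besides the shell and the picture viewer there is one more tool, called after ">>>" in YAML: its name, and indented under it one key for each argument. send_rows: Moves the arm, as the interface text tells. Its arguments: {"type":"object","properties":{"steps":{"type":"array","items":{"type":"object","properties":{"translation":{"type":"array","items":{"type":"number"}},"delta_rot":{"type":"array","items":{"type":"number"}},"jaw":{"type":"number"}}}}},"required":["steps"]}

```bash
mkdir -p pics; cat > h.py <<'E'
from plant import *
import numpy as np, cv2
def cam(n):
    f=grab_frame(n); f['R']=cv2.Rodrigues(np.array(f['rvec'],float))[0]; f['t']=np.array(f['tvec'],float).ravel(); return f
def cloud(f):
    z=f['range_z'].astype(float); v,u=np.indices(z.shape)
    p=np.stack([(u-f['cx'])/f['fx']*z,(v-f['cy'])/f['fy']*z,z],-1)
    P=(p-f['t'])@f['R']; P[z==0]=np.nan; return P
E
python3 - <<'E'
from h import *
s=state(); print(s)
for n in('scene','top'):
    f=cam(n); np.savez('%s.npz'%n,**f); cv2.imwrite('pics/%s.png'%n,f['pixels']); print(n,f['fx'],-f['R'].T@f['t'])
    P=cloud(f); print(np.nanmin(P.reshape(-1,3),0),np.nanmax(P.reshape(-1,3),0))
E
```

```text
{'time': 0.0, 'joint_pos': array([ 1.06801405e+00,  5.33679796e-02,  1.61432005e+00,  2.04958247e-05,
        1.47604357e+00, -1.19012087e-01]), 'joint_vel': array([-0.00045236, -0.00111163,  0.0002842 ,  0.00148241, -0.0010796 ,
       -0.00033029]), 'joint_efforts': array([-9.18812248e-05, -3.93663812e+01, -3.70175922e+01, -1.09520799e-04,
        6.87463616e-03, -3.19847445e-06]), 'tool_pos': array([0.2337145 , 0.57899294, 0.24404056]), 'tool_rot': array([-3.36877501e-04,  1.90710581e-01,  9.81645725e-01, -1.01508140e-03]), 'contact_force': array([-1.07735615,  0.61368653,  0.48298417]), 'ft_torque': array([-0.01256724, -0.00336301,  0.02718115]), 'grasp_force': 0.0, 'gripper_width': 0.9972842730024756}
scene 545.8292939632898 [1.89775179 0.48219587 1.48039035]
[-1.52578981 -2.38645869 -0.78460165] [1.3402778  1.23449306 0.66786288]
top 401.083810146216 [ 0.46841883 -0.02318149  1.38998978]
[-0.47531629 -1.57629046 -0.77624675] [1.79195981 1.54726269 0.61173163]
```

View pics/top.png

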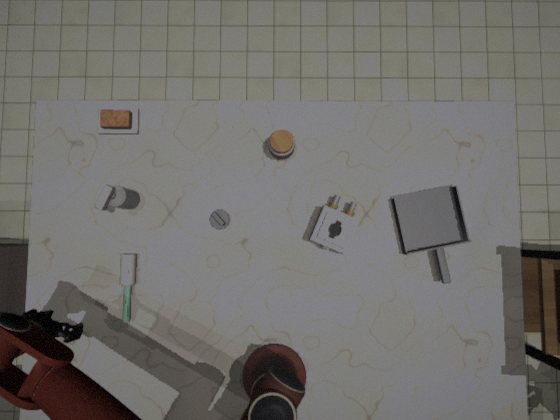

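View pics/scene.png

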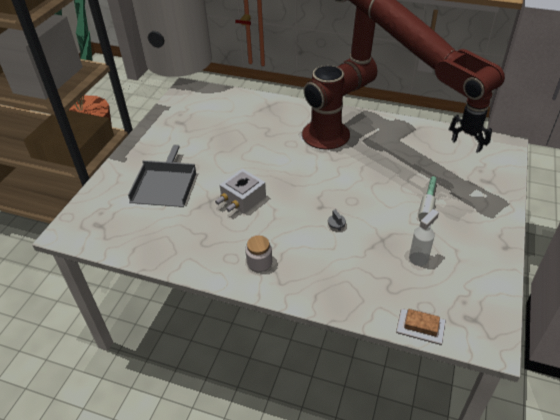

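The top view shows the cap at about (220,219) and the filter flange and socket at about (335,229). The dustpan, jar, bottle and roller are all clear of both. The scene view shows the cap at (337,220) and the filter at (242,188). Next I'll measure both using depth and colour.

```bash
python3 - <<'E'
from h import *
f=dict(np.load('top.npz')); P=cloud(f); im=f['pixels']
def crop(u,v,r,k): return cv2.resize(im[v-r:v+r,u-r:u+r],None,fx=k,fy=k,interpolation=cv2.INTER_CUBIC)
cv2.imwrite('pics/c1.png',np.hstack([crop(220,219,20,10),crop(335,225,30,400/60)]))
def reg(u,v,r,zlo,zhi,name):
    m=np.zeros(im.shape[:2],bool); m[v-r:v+r,u-r:u+r]=1
    m&=(P[...,2]>zlo)&(P[...,2]<zhi)
    Q=P[m]; h=Q[:,:2].astype(np.float32); rc=cv2.minAreaRect(h)
    print(name,len(Q),'mean',Q.mean(0).round(4),'z',np.percentile(Q[:,2],[5,50,95]).round(4),'rect',np.round(rc[0],4),np.round(rc[1],4),round(rc[2],1))
    c=h-h.mean(0); w,V=np.linalg.eigh(c.T@c); print('  major deg',np.degrees(np.arctan2(V[1,1],V[0,1])).round(1),np.sqrt(w/len(Q)).round(4))
reg(220,219,18,.045,.08,'wing'); reg(220,219,18,.015,.08,'cap')
reg(335,229,26,.081,.1,'flange'); reg(335,229,32,.06,.1,'filter top')
np.set_printoptions(linewidth=250)
print((P[210:230,208:232,2]*1000).round().astype(int))
print((P[206:256,310:360:1,2]*1000).round().astype(int)[::2,::2])
E
```

```text
wing 72 mean [0.5275 0.1867 0.062 ] z [0.0519 0.063  0.0664] rect [0.5269 0.1867] [0.049  0.0142] 42.3
  major deg -136.7 [0.0043 0.0149]
cap 299 mean [0.5264 0.1856 0.0375] z [0.0254 0.0307 0.0654] rect [0.5268 0.1866] [0.0648 0.0615] 1.3
  major deg -178.9 [0.0163 0.0166]
flange 865 mean [ 0.4917 -0.1966  0.0851] z [0.0813 0.0848 0.0898] rect [ 0.4918 -0.1964] [0.1236 0.1233] 67.0
  major deg 79.1 [0.0324 0.0327]
filter top 1483 mean [ 0.4912 -0.1955  0.082 ] z [0.0755 0.082  0.089 ] rect [ 0.4943 -0.1976] [0.1244 0.142 ] 67.3
  major deg 153.4 [0.0359 0.0364]
[[                   5                    5                    0                    0                   -3                    3                    3                   27                   28                   32                   25
                    34                   29                   26                   30                   30                    2                   -7                    3                    1                    5                    8
                    -2                    3]
 [                  
[... 22413 characters left out ...]
3                   -2                    0]
 [                  -2                   -1                    3                    0                   -2                    0                    5                    1                   -3                    6                   -2
                    -1                    0                    2                    4                    2                   -1                   -4                   -3                    0                    2                   -4
                    -3                    0                   -4]]<stdin>:14: RuntimeWarning: invalid value encountered in cast
<stdin>:15: RuntimeWarning: invalid value encountered in cast
```

View pics/c1.png

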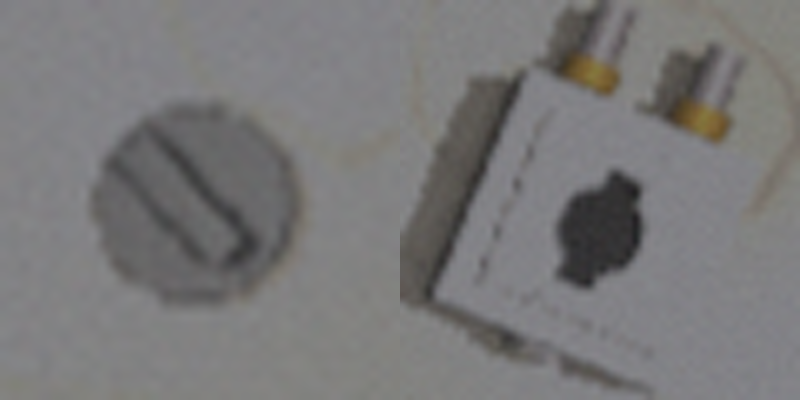

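The crop shows the wing running from upper left to lower right, at about 43° yaw. The socket is a dark disc with its slots tilted toward the pipes, at about -23° yaw. Next I'll refine the socket from both views and work out the first move.

```bash
cat >> h.py <<'E'
from scipy.spatial.transform import Rotation as Ro
def ray(f,uv,z):
    d=np.array([(uv[0]-f['cx'])/f['fx'],(uv[1]-f['cy'])/f['fy'],1])@f['R']; c=-f['R'].T@f['t']
    return c+d*(z-c[2])/d[2]
def go(p,yaw,s=None):
    """shift (cm) and rotvec in the tool axes, from measured pose, to p with tool down and x axis at yaw deg"""
    s=s or state(); q=s['tool_rot']; R=Ro.from_quat([q[1],q[2],q[3],q[0]])
    a=np.radians(yaw); T=Ro.from_matrix(np.array([[np.cos(a),np.sin(a),0],[np.sin(a),-np.cos(a),0],[0,0,-1]]))
    print('pos',s['tool_pos'].round(4),'yaw',np.degrees(np.arctan2(*R.as_matrix()[1::-1,0])).round(2),'zax',R.as_matrix()[:,2].round(4))
    print('trans cm',(R.inv().apply(np.array(p)-s['tool_pos'])*100).round(2),'rot',(R.inv()*T).as_rotvec().round(4))
E
python3 - <<'E'
from h import *
for n,(u,v,r) in dict(top=(335,229,11),scene=(242,182,14)).items():
    f=dict(np.load(n+'.npz')); g=f['pixels'].max(2)[v-r:v+r,u-r:u+r]
    k=4; G=cv2.resize(g,None,fx=k,fy=k,interpolation=cv2.INTER_CUBIC)
    t,m=cv2.threshold(G,0,255,cv2.THRESH_OTSU+cv2.THRESH_BINARY_INV)
    cs,_=cv2.findContours(m,cv2.RETR_EXTERNAL,cv2.CHAIN_APPROX_NONE)
    c=max(cs,key=cv2.contourArea)[:,0].astype(float)
    W=np.array([ray(f,((x+.5)/k-.5+u-r,(y+.5)/k-.5+v-r),.085)[:2] for x,y in c]).astype(np.float32)
    rc=cv2.minAreaRect(W); M=cv2.moments(W); cx=M['m10']/M['m00'],M['m01']/M['m00']
    d=np.linalg.norm(W-cx,axis=1); far=W[d>.024]-cx; a=np.degrees(np.arctan2(far[:,1],far[:,0]))
    ang=np.degrees(np.angle(np.mean(np.exp(2j*np.radians(a)))))/2
    print(n,t,'moments c',np.round(cx,4),'rect',np.round(rc[0],4),np.round(rc[1],4),round(rc[2],1),'far ang',ang.round(1),'area',M['m00'])
    P=cloud(f)
    m=(P[...,2]>.05)&(P[...,2]<.07)&(np.hypot(P[...,0]-.527,P[...,1]-.187)<.045)
    Q=P[m][:,:2].astype(np.float32); rc=cv2.minAreaRect(Q); print('wing',rc, len(Q))
s=state(); go([.527,.187,.16],223.3)
E
```

```text
top 93.0 moments c [ 0.4903 -0.1978] rect [ 0.4912 -0.1974] [0.0414 0.0569] 89.6 far ang -28.6 area 0.001645215876933559
wing ((0.526564359664917, 0.18695290386676788), (0.04903712868690491, 0.01425053458660841), 43.5522575378418) 69
scene 113.0 moments c [ 0.4876 -0.1964] rect [ 0.4875 -0.1964] [0.0421 0.0601] 88.4 far ang -27.2 area 0.0017919556751524457
wing ((0.5261416435241699, 0.18720021843910217), (0.058308739215135574, 0.017186123877763748), 41.86814880371094) 58
pos [0.2338 0.5791 0.2442] yaw 158.01 zax [-9.0e-04 -1.6e-03 -1.0e+00]
trans cm [-41.87 -25.36   8.45] rot [-0.0015 -0.0012 -1.1395]
```

>>> send_rows:
  steps:
    - {"translation": [-3,-1.8,0],"delta_rot": [0,0,-0.1],"jaw": 8.5}
    - {"translation": [-7,-4.2,0],"delta_rot": [0,0,-0.2],"jaw": 8.5}
    - {"translation": [-11,-6.6,0],"delta_rot": [0,0,-0.32],"jaw": 7}
    - {"translation": [-15,-9,0],"delta_rot": [0,0,-0.44],"jaw": 6}
    - {"translation": [-19,-11.5,0],"delta_rot": [0,0,-0.56],"jaw": 5}
    - {"translation": [-23,-14,0],"delta_rot": [0,0,-0.68],"jaw": 5}
    - {"translation": [-27,-16.4,0],"delta_rot": [0,0,-0.8],"jaw": 5}
    - {"translation": [-31,-18.8,0],"delta_rot": [0,0,-0.9],"jaw": 5}

```text
time: 0.9
tool_pos: [0.4516, 0.2873, 0.2449]
tool_rot: [-0.0, -0.257, 0.966, -0.0]
contact_force: [0.8, -0.4, -0.2]
gripper_width: 0.584
grasp_force: 0.0
```

```bash
python3 -c "
from h import *
go([.5265,.187,.12],223.3)"
```

```text
pos [0.4516 0.2873 0.2449] yaw -150.16 zax [-4.e-04 -2.e-04 -1.e+00]
trans cm [ -1.51 -12.43  12.49] rot [ 1.00e-04 -4.00e-04 -2.35e-01]
```

>>> send_rows:
  steps:
    - {"translation": [-0.3,-2.2,1],"delta_rot": [0,0,-0.04],"jaw": 5}
    - {"translation": [-0.5,-4.5,3],"delta_rot": [0,0,-0.1],"jaw": 5}
    - {"translation": [-0.8,-6.8,5],"delta_rot": [0,0,-0.15],"jaw": 5}
    - {"translation": [-1.1,-9,7],"delta_rot": [0,0,-0.2],"jaw": 5}
    - {"translation": [-1.4,-11,9],"delta_rot": [0,0,-0.235],"jaw": 5}
    - {"translation": [-1.5,-12.4,11],"delta_rot": [0,0,-0.235],"jaw": 5}
    - {"translation": [-1.5,-12.4,12.5],"delta_rot": [0,0,-0.235],"jaw": 5}
    - {"translation": [-1.5,-12.4,12.5],"delta_rot": [0,0,-0.235],"jaw": 5}

```text
time: 1.7
tool_pos: [0.5231, 0.1883, 0.1171]
tool_rot: [-0.003, -0.367, 0.93, 0.001]
contact_force: [-0.7, 0.9, 0.2]
gripper_width: 0.588
grasp_force: 0.0
```

```bash
python3 -c "
from h import *
f=cam('scene'); cv2.imwrite('pics/s2.png',cv2.resize(f['pixels'][140:260,260:420],None,fx=5,fy=5,interpolation=cv2.INTER_CUBIC))
go([.5265,.187,.047],223.3)"
```

```text
pos [0.524  0.1889 0.1189] yaw -136.95 zax [-3.2e-03 -3.0e-04 -1.0e+00]
trans cm [-0.07 -0.32  7.19] rot [ 0.0019 -0.0025 -0.0044]
```

View pics/s2.png

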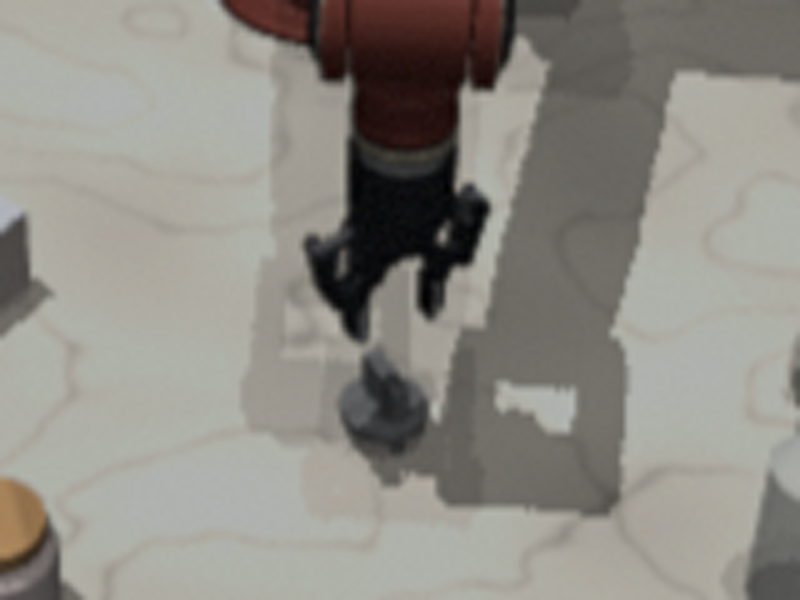

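The scene crop shows the open fingers on either side of the wing, with the wing at crop (380,375). I'll go down partway and let the arm settle.

>>> send_rows:
  steps:
    - {"translation": [0,0,0],"delta_rot": [0,0,0],"jaw": 4.5}
    - {"translation": [0,0,1],"delta_rot": [0,0,0],"jaw": 4.5}
    - {"translation": [0,0,2],"delta_rot": [0,0,0],"jaw": 4.5}
    - {"translation": [0,0,3],"delta_rot": [0,0,0],"jaw": 4.5}
    - {"translation": [0,0,3.6],"delta_rot": [0,0,0],"jaw": 4.5}
    - {"translation": [0,0,4],"delta_rot": [0,0,0],"jaw": 4.5}
    - {"translation": [0,0,4],"delta_rot": [0,0,0],"jaw": 4.5}
    - {"translation": [0,0,4],"delta_rot": [0,0,0],"jaw": 4.5}

```text
time: 2.55
tool_pos: [0.5255, 0.1887, 0.0804]
tool_rot: [0.0, -0.367, 0.93, -0.0]
contact_force: [-0.5, 0.1, -0.1]
gripper_width: 0.527
grasp_force: 0.0
```

```bash
python3 -c "
from h import *
go([.5265,.187,.0465],223.3)"
```

```text
pos [0.5255 0.1887 0.0804] yaw -136.96 zax [ 2.e-04  0.e+00 -1.e+00]
trans cm [ 0.04 -0.19  3.39] rot [-0.0001  0.0002 -0.0046]
```

>>> send_rows:
  steps:
    - {"translation": [0,-0.2,0.5],"delta_rot": [0,0,0],"jaw": 4.5}
    - {"translation": [0,-0.2,1.5],"delta_rot": [0,0,0],"jaw": 4.5}
    - {"translation": [0,-0.2,2.5],"delta_rot": [0,0,0],"jaw": 4}
    - {"translation": [0,-0.2,3.1],"delta_rot": [0,0,0],"jaw": 3.5}
    - {"translation": [0,-0.2,3.4],"delta_rot": [0,0,0],"jaw": 3}
    - {"translation": [0,-0.2,3.4],"delta_rot": [0,0,0],"jaw": 2.5}
    - {"translation": [0,-0.2,3.4],"delta_rot": [0,0,0],"jaw": 2}
    - {"translation": [0,-0.2,3.4],"delta_rot": [0,0,0],"jaw": 1.7}

```text
time: 3.35
tool_pos: [0.5271, 0.1873, 0.0468]
tool_rot: [0.0, -0.367, 0.93, -0.0]
contact_force: [0.4, 0.7, 0.1]
gripper_width: 0.196
grasp_force: 0.0
```

>>> send_rows:
  steps:
    - {"translation": [0,0,0],"delta_rot": [0,0,0],"jaw": 1.4}
    - {"translation": [0,0,0],"delta_rot": [0,0,0],"jaw": 1}
    - {"translation": [0,0,0],"delta_rot": [0,0,0],"jaw": 0.5}
    - {"translation": [0,0,0],"delta_rot": [0,0,0],"jaw": 0}
    - {"translation": [0,0,0],"delta_rot": [0,0,0],"jaw": 0}
    - {"translation": [0,0,0],"delta_rot": [0,0,0],"jaw": 0}
    - {"translation": [0,0,0],"delta_rot": [0,0,0],"jaw": 0}
    - {"translation": [0,0,0],"delta_rot": [0,0,0],"jaw": 0}

```text
time: 4.15
tool_pos: [0.5272, 0.1874, 0.047]
tool_rot: [0.001, -0.367, 0.93, 0.0]
contact_force: [-0.3, 1.7, 5.4]
gripper_width: 0.154
grasp_force: 59.7
```

```bash
python3 -c "
from h import *
go([.4895,-.197,.24],157)"
```

```text
pos [0.5272 0.1874 0.047 ] yaw -136.96 zax [ 1.e-03  4.e-04 -1.e+00]
trans cm [ 28.97 -25.53 -19.32] rot [3.0000e-04 1.1000e-03 1.1526e+00]
```

>>> send_rows:
  steps:
    - {"translation": [0,0,-0.5],"delta_rot": [0,0,0],"jaw": 0}
    - {"translation": [0,0,-2],"delta_rot": [0,0,0],"jaw": 0}
    - {"translation": [0,0,-5],"delta_rot": [0,0,0],"jaw": 0}
    - {"translation": [0,0,-8],"delta_rot": [0,0,0.05],"jaw": 0}
    - {"translation": [1,-0.9,-11],"delta_rot": [0,0,0.15],"jaw": 0}
    - {"translation": [3.5,-3.1,-13],"delta_rot": [0,0,0.27],"jaw": 0}
    - {"translation": [6.5,-5.7,-14],"delta_rot": [0,0,0.39],"jaw": 0}
    - {"translation": [9.5,-8.4,-14],"delta_rot": [0,0,0.5],"jaw": 0}

```text
time: 4.95
tool_pos: [0.5153, 0.0599, 0.1895]
tool_rot: [0.002, -0.124, 0.992, -0.001]
contact_force: [1.0, -0.8, -0.6]
gripper_width: 0.156
grasp_force: 59.0
```

```bash
python3 -c "
from h import *
go([.4895,-.197,.19],157)"
```

```text
pos [0.5153 0.0599 0.1895] yaw -165.8 zax [ 4.7e-03 -5.0e-04 -1.0e+00]
trans cm [  8.8  -24.27  -0.05] rot [-1.000e-04  4.800e-03  6.492e-01]
```

>>> send_rows:
  steps:
    - {"translation": [1.3,-3.6,0],"delta_rot": [0,0,0.11],"jaw": 0}
    - {"translation": [2.6,-7.2,0],"delta_rot": [0,0,0.22],"jaw": 0}
    - {"translation": [3.9,-10.8,0],"delta_rot": [0,0,0.33],"jaw": 0}
    - {"translation": [5.2,-14.4,0],"delta_rot": [0,0,0.44],"jaw": 0}
    - {"translation": [6.5,-18,0],"delta_rot": [0,0,0.55],"jaw": 0}
    - {"translation": [7.6,-21,0],"delta_rot": [0,0,0.65],"jaw": 0}
    - {"translation": [8.4,-23.3,0],"delta_rot": [0,0,0.65],"jaw": 0}
    - {"translation": [8.8,-24.3,0],"delta_rot": [0,0,0.65],"jaw": 0}

```text
time: 5.75
tool_pos: [0.4891, -0.1981, 0.1867]
tool_rot: [-0.0, 0.199, 0.98, -0.0]
contact_force: [0.0, 0.7, -0.7]
gripper_width: 0.156
grasp_force: 59.0
```

>>> send_rows:
  steps:
    - {"translation": [0,0,0],"delta_rot": [0,0,0],"jaw": 0}
    - {"translation": [0,0,0],"delta_rot": [0,0,0],"jaw": 0}
    - {"translation": [0,0,0],"delta_rot": [0,0,0],"jaw": 0}
    - {"translation": [0,0,0],"delta_rot": [0,0,0],"jaw": 0}
    - {"translation": [0,0,0],"delta_rot": [0,0,0],"jaw": 0}
    - {"translation": [0,0,0],"delta_rot": [0,0,0],"jaw": 0}
    - {"translation": [0,0,0],"delta_rot": [0,0,0],"jaw": 0}
    - {"translation": [0,0,0],"delta_rot": [0,0,0],"jaw": 0}

```text
time: 6.55
tool_pos: [0.4898, -0.1962, 0.1863]
tool_rot: [0.0, 0.198, 0.98, 0.0]
contact_force: [0.5, -0.7, -1.3]
gripper_width: 0.155
grasp_force: 59.0
```

```bash
python3 - <<'E'
from h import *
s=state(); go([.4895,-.197,.15],157,s); print(s['contact_force'])
for n in('top','scene'):
    f=cam(n); np.savez('%s2.npz'%n,**f); cv2.imwrite('pics/%s3.png'%n,f['pixels'])
    if n=='scene': cv2.imwrite('pics/s3.png',cv2.resize(f['pixels'][110:230,170:330],None,fx=5,fy=5,interpolation=cv2.INTER_CUBIC))
# filter edges from first scene/top depth: orientation by flange/top contour
f=dict(np.load('top.npz')); P=cloud(f); m=(P[...,2]>.072)&(P[...,2]<.1)&(np.hypot(P[...,0]-.49,P[...,1]+.197)<.1)
m=cv2.morphologyEx(m.astype(np.uint8),cv2.MORPH_OPEN,np.ones((3,3),np.uint8))
m=cv2.morphologyEx(m,cv2.MORPH_CLOSE,np.ones((5,5),np.uint8))
c=max(cv2.findContours(m,0,1)[0],key=cv2.contourArea)[:,0]
W=np.array([ray(f,x,.079)[:2] for x in c]).astype(np.float32); print('top',cv2.minAreaRect(W))
E
```

```text
pos [ 0.4898 -0.1962  0.1863] yaw 157.16 zax [ 0. -0. -1.]
trans cm [-0.   -0.09  3.63] rot [0.     0.     0.0028]
[ 0.45205868 -0.66879111 -1.27275334]
top ((0.4918821454048157, -0.1964550018310547), (0.12468182295560837, 0.12420663237571716), 66.97530364990234)
```

View pics/s3.png

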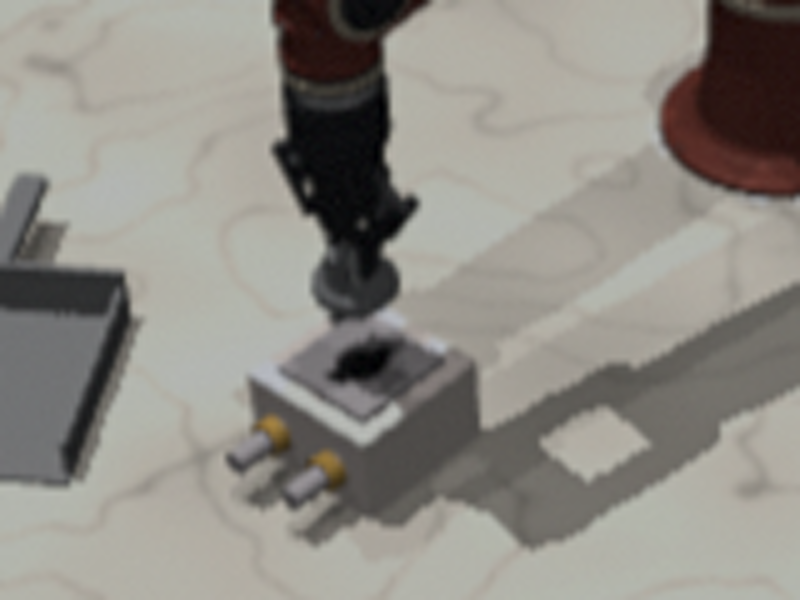

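The held cap hangs upright above the flange, with the socket at crop (362,362). The filter outline confirms -23.0° yaw, and its 124 mm size matches. I'll lower to just above the flange.

>>> send_rows:
  steps:
    - {"translation": [-0.08,-0.05,0.5],"delta_rot": [0,0,0.003],"jaw": 0}
    - {"translation": [-0.08,-0.05,1.5],"delta_rot": [0,0,0.003],"jaw": 0}
    - {"translation": [-0.08,-0.05,2.5],"delta_rot": [0,0,0.003],"jaw": 0}
    - {"translation": [-0.08,-0.05,3.5],"delta_rot": [0,0,0.003],"jaw": 0}
    - {"translation": [-0.08,-0.05,4.3],"delta_rot": [0,0,0.003],"jaw": 0}
    - {"translation": [-0.08,-0.05,4.7],"delta_rot": [0,0,0.003],"jaw": 0}
    - {"translation": [-0.08,-0.05,4.7],"delta_rot": [0,0,0.003],"jaw": 0}
    - {"translation": [-0.08,-0.05,4.7],"delta_rot": [0,0,0.003],"jaw": 0}

```text
time: 7.45
tool_pos: [0.4905, -0.1971, 0.1396]
tool_rot: [0.0, 0.2, 0.98, -0.0]
contact_force: [0.6, -0.5, -1.0]
gripper_width: 0.155
grasp_force: 59.0
```

```bash
python3 - <<'E'
from h import *
s=state(); go([.4903,-.197,.125],157,s); print(s['contact_force'],s['ft_torque'])
f=cam('scene'); cv2.imwrite('pics/s4.png',cv2.resize(f['pixels'][150:220,205:285],None,fx=8,fy=8,interpolation=cv2.INTER_CUBIC))
E
```

```text
pos [ 0.4905 -0.1971  0.1396] yaw 156.98 zax [ 4.e-04 -3.e-04 -1.e+00]
trans cm [0.02 0.   1.46] rot [-0.0001  0.0005 -0.0003]
[ 0.6168979  -0.45602244 -0.96828374] [-0.01133457 -0.00510173 -0.05323081]
```

View pics/s4.png

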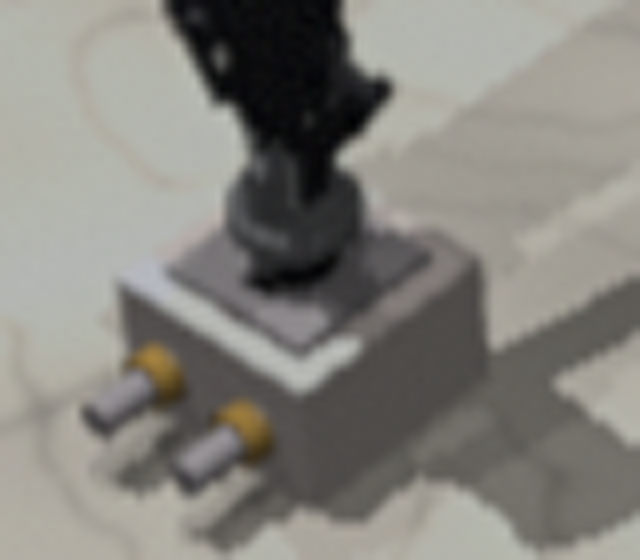

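The cap hangs just above the flange with the neck over the slotted hole, around crop (290,275). Alignment looks right, so I'll lower it gently to the plunger and check the force.

>>> send_rows:
  steps:
    - {"translation": [0,0,0.2],"delta_rot": [0,0,0],"jaw": 0}
    - {"translation": [0,0,0.5],"delta_rot": [0,0,0],"jaw": 0}
    - {"translation": [0,0,0.7],"delta_rot": [0,0,0],"jaw": 0}
    - {"translation": [0,0,0.9],"delta_rot": [0,0,0],"jaw": 0}
    - {"translation": [0,0,1.1],"delta_rot": [0,0,0],"jaw": 0}
    - {"translation": [0,0,1.2],"delta_rot": [0,0,0],"jaw": 0}
    - {"translation": [0,0,1.2],"delta_rot": [0,0,0],"jaw": 0}
    - {"translation": [0,0,1.2],"delta_rot": [0,0,0],"jaw": 0}

```text
time: 8.3
tool_pos: [0.4903, -0.197, 0.1273]
tool_rot: [0.0, 0.2, 0.98, -0.0]
contact_force: [-0.1, 0.6, -0.5]
gripper_width: 0.151
grasp_force: 59.0
```

```bash
python3 - <<'E'
from h import *
s=state(); go([.4903,-.197,.125],157,s); print(s['contact_force'],s['ft_torque'])
E
```

```text
pos [ 0.4903 -0.197   0.1273] yaw 156.98 zax [ 0. -0. -1.]
trans cm [0.   0.   0.23] rot [-0.      0.     -0.0004]
[-0.07575037  0.64576266 -0.54900565] [-0.02413573  0.04142837 -0.03664148]
```

It's in the hole with no contact force. I'll press on toward home.

>>> send_rows:
  steps:
    - {"translation": [0,0,0.2],"delta_rot": [0,0,0],"jaw": 0}
    - {"translation": [0,0,0.4],"delta_rot": [0,0,0],"jaw": 0}
    - {"translation": [0,0,0.6],"delta_rot": [0,0,0],"jaw": 0}
    - {"translation": [0,0,0.8],"delta_rot": [0,0,0],"jaw": 0}
    - {"translation": [0,0,1.0],"delta_rot": [0,0,0],"jaw": 0}
    - {"translation": [0,0,1.1],"delta_rot": [0,0,0],"jaw": 0}
    - {"translation": [0,0,1.1],"delta_rot": [0,0,0],"jaw": 0}
    - {"translation": [0,0,1.1],"delta_rot": [0,0,0],"jaw": 0}

```text
time: 9.1
tool_pos: [0.4907, -0.1972, 0.117]
tool_rot: [0.0, 0.2, 0.98, -0.0]
contact_force: [-1.8, 0.1, 5.4]
gripper_width: 0.156
grasp_force: 59.8
```

```bash
python3 - <<'E'
from h import *
s=state(); go([.4903,-.197,.114],157,s); print(s['contact_force'],s['ft_torque'])
E
```

```text
pos [ 0.4907 -0.1972  0.117 ] yaw 156.98 zax [ 8.e-04 -4.e-04 -1.e+00]
trans cm [0.04 0.01 0.3 ] rot [-0.0001  0.0009 -0.0004]
[-1.78764371  0.07768589  5.4015566 ] [ 0.13599363  0.2741559  -0.00737288]
```

>>> send_rows:
  steps:
    - {"translation": [0,0,0.1],"delta_rot": [0,0,0],"jaw": 0}
    - {"translation": [0,0,0.2],"delta_rot": [0,0,0],"jaw": 0}
    - {"translation": [0,0,0.3],"delta_rot": [0,0,0],"jaw": 0}
    - {"translation": [0,0,0.35],"delta_rot": [0,0,0],"jaw": 0}
    - {"translation": [0,0,0.4],"delta_rot": [0,0,0],"jaw": 0}
    - {"translation": [0,0,0.4],"delta_rot": [0,0,0],"jaw": 0}
    - {"translation": [0,0,0.4],"delta_rot": [0,0,0],"jaw": 0}
    - {"translation": [0,0,0.4],"delta_rot": [0,0,0],"jaw": 0}

```text
time: 9.9
tool_pos: [0.4907, -0.1973, 0.1149]
tool_rot: [0.0, 0.199, 0.98, -0.0]
contact_force: [-6.8, 3.6, 15.5]
gripper_width: 0.155
grasp_force: 61.5
```

```bash
python3 - <<'E'
from h import *
s=state(); go([.4903,-.197,.114],157,s); print(s['contact_force'],s['ft_torque'])
E
```

```text
pos [ 0.4907 -0.1973  0.1149] yaw 156.99 zax [ 2.e-04 -3.e-04 -1.e+00]
trans cm [0.05 0.01 0.09] rot [-0.0002  0.0003 -0.0002]
[-6.83725308  3.62268503 15.45936561] [ 0.58304583  1.10268016 -0.0239586 ]
```

It's home: shoulder contact shows about 8 N above the spring force. I'll ease the side load along tool +x.

>>> send_rows:
  steps:
    - {"translation": [0.03,0,0],"delta_rot": [0,0,0],"jaw": 0}
    - {"translation": [0.06,0,0],"delta_rot": [0,0,0],"jaw": 0}
    - {"translation": [0.08,0,0],"delta_rot": [0,0,0],"jaw": 0}
    - {"translation": [0.08,0,0],"delta_rot": [0,0,0],"jaw": 0}
    - {"translation": [0.08,0,0],"delta_rot": [0,0,0],"jaw": 0}
    - {"translation": [0.08,0,0],"delta_rot": [0,0,0],"jaw": 0}
    - {"translation": [0.08,0,0],"delta_rot": [0,0,0],"jaw": 0}
    - {"translation": [0.08,0,0],"delta_rot": [0,0,0],"jaw": 0}

```text
time: 10.7
tool_pos: [0.4907, -0.1973, 0.1149]
tool_rot: [0.001, 0.199, 0.98, -0.0]
contact_force: [-3.4, 2.3, 13.1]
gripper_width: 0.153
grasp_force: 61.2
```

```bash
python3 - <<'E'
from h import *
s=state(); go([.4903,-.197,.114],157,s); print(s['contact_force'],s['ft_torque'])
E
```

```text
pos [ 0.4907 -0.1973  0.1149] yaw 156.98 zax [ 0.0023 -0.0012 -1.    ]
trans cm [0.05 0.01 0.09] rot [-0.0002  0.0025 -0.0003]
[-3.36234627  2.30171667 13.07782977] [ 0.41347896  0.68909176 -0.04881062]
```

>>> send_rows:
  steps:
    - {"translation": [0.08,0,0],"delta_rot": [0,0,0.06],"jaw": 0}
    - {"translation": [0.08,0,0],"delta_rot": [0,0,0.14],"jaw": 0}
    - {"translation": [0.08,0,0],"delta_rot": [0,0,0.22],"jaw": 0}
    - {"translation": [0.08,0,0],"delta_rot": [0,0,0.3],"jaw": 0}
    - {"translation": [0.08,0,0],"delta_rot": [0,0,0.38],"jaw": 0}
    - {"translation": [0.08,0,0],"delta_rot": [0,0,0.46],"jaw": 0}
    - {"translation": [0.08,0,0],"delta_rot": [0,0,0.5],"jaw": 0}
    - {"translation": [0.08,0,0],"delta_rot": [0,0,0.5],"jaw": 0}

```text
time: 11.5
tool_pos: [0.4904, -0.1975, 0.1149]
tool_rot: [0.002, 0.436, 0.9, -0.0]
contact_force: [-1.4, 0.8, 10.4]
gripper_width: 0.156
grasp_force: 60.8
```

```bash
python3 - <<'E'
from h import *
s=state(); go([.4903,-.197,.1147],67,s); print(s['contact_force'],s['ft_torque'],s['gripper_width'])
E
```

```text
pos [ 0.4904 -0.1975  0.1149] yaw 128.3 zax [ 0.0037 -0.0026 -1.    ]
trans cm [0.05 0.02 0.02] rot [0.0035 0.0033 1.0699]
[-1.44580115  0.78266874 10.41405294] [ 0.04530976  0.37268533 -0.04330324] 0.15589413150520817
```

>>> send_rows:
  steps:
    - {"translation": [0,0,0.03],"delta_rot": [0,0,0.08],"jaw": 0}
    - {"translation": [0,0,0.05],"delta_rot": [0,0,0.17],"jaw": 0}
    - {"translation": [0,0,0.05],"delta_rot": [0,0,0.26],"jaw": 0}
    - {"translation": [0,0,0.05],"delta_rot": [0,0,0.35],"jaw": 0}
    - {"translation": [0,0,0.05],"delta_rot": [0,0,0.44],"jaw": 0}
    - {"translation": [0,0,0.05],"delta_rot": [0,0,0.53],"jaw": 0}
    - {"translation": [0,0,0.05],"delta_rot": [0,0,0.6],"jaw": 0}
    - {"translation": [0,0,0.05],"delta_rot": [0,0,0.6],"jaw": 0}

```text
time: 12.3
tool_pos: [0.4902, -0.1978, 0.1149]
tool_rot: [0.002, 0.683, 0.731, -0.0]
contact_force: [-3.1, -0.7, 13.9]
gripper_width: 0.154
grasp_force: 61.2
```

```bash
python3 - <<'E'
from h import *
s=state(); go([.4903,-.197,.1147],67,s); print(s['contact_force'],s['ft_torque'],s['gripper_width'])
E
```

```text
pos [ 0.4902 -0.1978  0.1149] yaw 93.9 zax [ 0.0029 -0.0033 -1.    ]
trans cm [0.08 0.01 0.02] rot [0.0035 0.0028 0.4696]
[-3.1252388  -0.66056812 13.93437873] [0.04657439 0.73130122 0.02689513] 0.1542883639895584
```

>>> send_rows:
  steps:
    - {"translation": [0,0,0],"delta_rot": [0,0,0.08],"jaw": 0}
    - {"translation": [0,0,0],"delta_rot": [0,0,0.17],"jaw": 0}
    - {"translation": [0,0,0],"delta_rot": [0,0,0.26],"jaw": 0}
    - {"translation": [0,0,0],"delta_rot": [0,0,0.35],"jaw": 0}
    - {"translation": [0,0,0],"delta_rot": [0,0,0.43],"jaw": 0}
    - {"translation": [0,0,0],"delta_rot": [0,0,0.48],"jaw": 0}
    - {"translation": [0,0,0],"delta_rot": [0,0,0.49],"jaw": 0}
    - {"translation": [0,0,0],"delta_rot": [0,0,0.49],"jaw": 0}

```text
time: 13.1
tool_pos: [0.4901, -0.1978, 0.1149]
tool_rot: [0.002, 0.839, 0.544, 0.0]
contact_force: [-3.5, -0.2, 14.0]
gripper_width: 0.155
grasp_force: 61.2
```

```bash
python3 - <<'E'
from h import *
s=state(); go([.4903,-.197,.1147],67,s); print(s['contact_force'],s['ft_torque'],s['gripper_width'])
f=cam('scene'); cv2.imwrite('pics/s5.png',cv2.resize(f['pixels'][150:220,205:285],None,fx=8,fy=8,interpolation=cv2.INTER_CUBIC))
E
```

```text
pos [ 0.4901 -0.1978  0.1149] yaw 65.9 zax [ 0.0025 -0.0031 -1.    ]
trans cm [ 0.08 -0.01  0.02] rot [ 0.0035  0.0019 -0.0192]
[-3.45729426 -0.21282031 14.02462784] [0.13579344 0.78642152 0.15076125] 0.15521608133412312
```

View pics/s5.png

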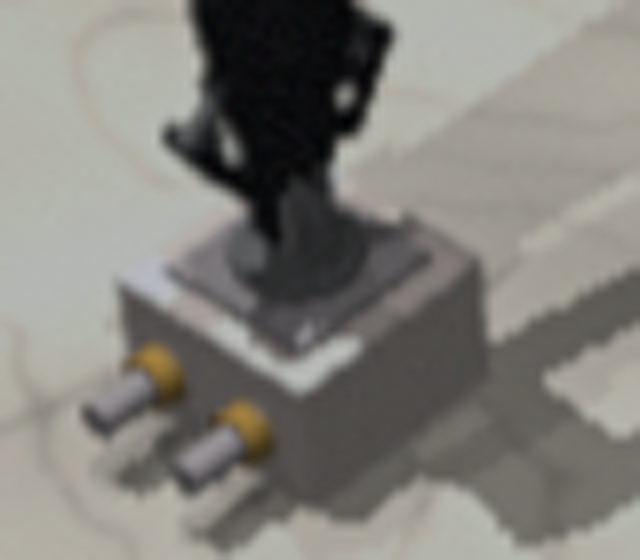

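The crop shows the shoulder disc flush on the flange at crop (300,265). The wing is turned across the slot line and still gripped. The cap has turned 91°, the downward push is 14 N and the spring's return moment is present, so I'm handing in.

```bash
python3 -c "
from plant import *
print(job_done())"
```

```text
the job is handed in; nothing more can be done
None
```

I put the cap in the socket, pushed it fully home and turned it about 91° clockwise. I handed the job in at about 13 s with the wing still gripped and the cap held down at about 14 N; no verdict came back.

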